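# Nip an engraved panel in a cam clamp

## Task

Two identical cam-clamp fixtures stand on the laser workshop's bench; one holds an engraved plywood panel lying loose, the other is empty. Swing the cam lever of the fixture that holds the panel clockwise (seen from above), just until the cam has slid the panel against the sprung stop bar and pressed that bar back by about 5 mm; do not overrun (at no time more than 9 mm), then let go so that the panel stays clamped. Leave the empty fixture's lever where it is.

Things in the scene. Friction and masses are not known exactly. Their poses are not given: they have to be found in the camera images.
- cam_lever_knob (a point): Centre (half-way up, 63 mm above the bench) of the upright round black knob, 22 mm diameter, 38 mm high, on the end of the panel fixture's steel cam lever (18 mm wide, top 44 mm above the bench). x axis: level, outward along the lever, z up: the vertical pivot lies 95 mm away in -x. The knob is fixed to the lever and turns with it. Only the spare knob near its sweep is as high.
- cam_lever (a joint): That lever's turn, rad, growing clockwise from above, 0 to 2.6; starts at 0 to 0.4. Its black disc (64 mm diameter, centre 14 mm off the pivot) reaches 18 + 14(1 - cos q) mm from the pivot towards the panel. The gap is taken up at 0.75 to 1.75 rad, differing by run; 0.3 to 0.5 rad more gives 5 mm. Stiff: 0.3 N m friction, 3 to 6 N at the knob; it stays where left, against the spring too.
- stop_bar (a joint): How far the panel has pressed back the panel fixture's sprung aluminium stop bar (100 mm wide, 10 mm thick, top 36 mm above the bench), m: 0 free, 0.015 bottomed; spring 1.2 N/mm. Free, 16 mm of gap shows between the bar's back and the dark steel block behind it (top 28 mm above the bench); the gap shrinks by this value.
- panel_center (a point): Centre of the loose engraved plywood panel: 80 mm along the clamping line (its x, pointing from cam to stop bar), 100 mm wide, 18 mm thick, lying on an aluminium bed (215 x 150 x 12 mm) between two low side guides; top 30 mm above the bench. The cam is at the bed's end near the robot, the stop bar at the far end.
- spare_lever_knob (a point): Bystander: centre of the like knob, 63 mm above the bench, on the lever of the empty fixture, which has no panel but is otherwise the same. Either fixture may be the left or the right one.

How it is judged:
By the outcome, as a careful person would: the job done as asked, in the order asked, and still so for the second after the job is handed in, with the robot touching nothing.
It also fails if it takes over 42 s, if anything falls off the work surface, if the arm or the gripper's body presses on something with over 40 N, if the wrist force passes 120 N, or if a joint passes its speed limit or range.

## Robot

A 6-joint arm with a two-finger parallel gripper is mounted at the origin on the work surface. World frame = base frame: x ahead of the robot, y to its left, z up, the work surface at z = 0. Lengths are in mm, angles in rad, forces in N, time in s.
With the tool pointing down it reaches from about 300 to 850 mm from the base axis. Payload 4.2 kg.
Tool frame: the origin (TCP) lies midway between the tips of the shut fingers; the grasp point (between the pads) lies 19 mm behind it; z points along the fingers, y is the line along which they close (so a half turn about z gives the same grasp; the last joint's range is limited). The gripper opens to 91 mm and grips with 3 to 60 N. Pads are 32 mm wide; open, the fingers measure 118 mm over their backs; the gripper's body (76 mm by 178 mm) begins 60 mm behind the grasp point.
Start: joints at [1.181, 0.32, 1.565, -0, 1.257, -0.02], TCP at [207.825, 536.145, 213.976] pointing down, gripper open.
Joint ranges: [-3.11, 3.11], [-0.84, 2.01], [0.21, 2.61], [-1.34, 4.49], [0.05, 2.63], [-2.56, 2.56]. Speed limits (rad/s): [2.57, 2.57, 3.14, 3.14, 3.14, 3.14].

## Interface

Orientations are given as a unit quaternion [w, x, y, z].
In Python, from workcell import get_state, snapshot, sign_off gives the robot as it stands. The module is installed in compiled form; this text tells all that it offers.
- The arm moves only by the tool play_rows, never from a script. Its argument "motion" is a list of rows, each a list of 7 numbers: the shift along the tool's x, y, z in cm, then the turn, a rotation vector about the tool's x, y, z in degrees, then the finger opening in cm, from 0 to 9.12. In form: [[dx, dy, dz, rx, ry, rz, hand], ...]. A call has 1 to 5 rows; each row is the pose to reach, as a shift and turn from the pose commanded when the call began, along the tool's axes at that moment; what a row does not reach only later rows make up. A row lasts 1/8 s, in which the tool goes at most 62.5 mm and 10.7 degrees, less where a joint would pass 70% of its speed; a pose out of reach is approached as far as the arm can. A call with a gripper value outside its range is refused whole. The fingers move at their own pace and stop on an object; "squeeze" is the grip in N (left out, the last holds). Time passes only in rows, so rows that repeat a pose let the fingers close. It gives the time, the measured TCP pose, the force, the opening and the grip force at its end, in the units of the state.
- get_state(): the state, without advancing time (a new reading comes with each control period).
- snapshot(name): name is "side" or "top"; returns a dict with "img" (480x640x3 uint8, red, green, blue), "camera_matrix" (3x3 intrinsics, pixels), "k1" (the pictures are not rectified: a ray, as slopes to the right and down, at radius r is drawn at 1 + k1 r^2 times it, then the intrinsics apply), "T" (4x4, takes a point from camera to world coordinates). Camera axes: x right, y down, z forward; pixel columns grow to the right and rows downward; lengths in mm; the calibration is good to about 2 mm. A picture is of the moment at which its call begins. There is no depth.
- sign_off(): hands the job in; it is judged then, once.
The state is a dict: "time": time; "q": joint angles; "joint_velocities": joint speeds; "joint_torque": joint torques, N m; "position": TCP position; "eef_rot": TCP orientation; "wrist_force": force on the tool from outside, world axes, zero at the start; "wrist_torque": the same for the moment, N m; "finger_gap": opening from 0.0 (shut) to 1.0 (fully open); "grasp_force": force on a finger pad.
Only numpy, scipy, OpenCV 4.12 (cv2) and the standard library are available. Lean on these libraries where they do the work, as an engineer would, in place of code of your own. Each camera call takes 0.05 s, during which the arm holds its last target. There are 200 camera calls.

## Working session

There is one attempt and no reset: what is moved stays moved. The work goes in short steps, Python scripts to look and compute and a tool call to move; the robot and the scene stay as the last step left them, time stands still between calls to the robot, and variables do not carry over. Pictures are saved under pics/ and viewed, at most 10 in all, crops included, and the job is handed in when it is done.

Besides the shell and the picture viewer there is one more tool, called after "Request:" as a command line: name --pt "numbers of a row" for each row, then --argument value for the rest. play_rows: Moves the arm, as the interface text tells. Its arguments: {"type":"object","properties":{"motion":{"type":"array"},"squeeze":{"type":"number"}},"required":["motion"]}

```bash
mkdir -p pics; cat > h.py <<'E'
import numpy as np, cv2
from workcell import get_state, snapshot
def take(name,fn=None):
    s=snapshot(name)
    if fn: cv2.imwrite('pics/'+fn,s['img'][:,:,::-1])
    return s
def world(s,u,v,z):
    K=np.array(s['camera_matrix'],float);T=np.array(s['T'],float);k=s['k1']
    d=np.array([(u-K[0,2])/K[0,0],(v-K[1,2])/K[1,1]]);r=d.copy()
    for _ in range(30): r=d/(1+k*(r@r))
    w=T[:3,:3]@np.array([r[0],r[1],1]);o=T[:3,3]
    return o+w*(z-o[2])/w[2]
def pix(s,p):
    K=np.array(s['camera_matrix'],float);T=np.array(s['T'],float)
    c=T[:3,:3].T@(np.array(p,float)-T[:3,3]);r=c[:2]/c[2];r=r*(1+s['k1']*(r@r))
    return K[0,0]*r[0]+K[0,2],K[1,1]*r[1]+K[1,2]
E
python3 - <<'E'
from h import *
for n in('top','side'):
    s=take(n,n+'0.png');print(n,np.round(s['T'],3).tolist(),s['k1'],s['camera_matrix'])
print(get_state())
E
```

```text
top [[0.026, -0.997, 0.074, 549.455], [-1.0, -0.026, -0.001, -52.023], [0.003, -0.074, -0.997, 783.325], [0.0, 0.0, 0.0, 1.0]] -0.07910962447438788 [[435.52280375   0.         313.89510289]
 [  0.         435.52280375 242.55794901]
 [  0.           0.           1.        ]]
side [[0.985, -0.127, 0.118, 523.271], [-0.174, -0.712, 0.68, -519.256], [-0.002, -0.69, -0.724, 567.715], [0.0, 0.0, 0.0, 1.0]] -0.11968664243634025 [[462.74046253   0.         315.7448673 ]
 [  0.         462.74046253 242.21766468]
 [  0.           0.           1.        ]]
{'time': 0.1, 'q': array([ 1.18100461e+00,  3.20256794e-01,  1.56554161e+00, -6.42821952e-07,
        1.25737952e+00, -1.99947703e-02]), 'joint_velocities': array([ 0.00033282, -0.00133014, -0.0034954 , -0.00037454, -0.00087424,
        0.00123039]), 'joint_torque': array([ 9.46608270e-04, -4.13330698e+01, -2.32509023e+01,  7.28985504e-02,
        4.21117223e-02, -3.83256690e-05]), 'position': array([207.65026336, 535.72660635, 213.19377537]), 'eef_rot': array([-1.60971927e-04,  1.83846585e-01,  9.82954630e-01, -7.76115486e-04]), 'wrist_force': array([ 0.39421541,  0.5784093 , -0.20586765]), 'wrist_torque': array([-0.01194618, -0.01117956,  0.02000745]), 'grasp_force': 0.0, 'finger_gap': 0.9997516373024592}
```

View pics/top0.png

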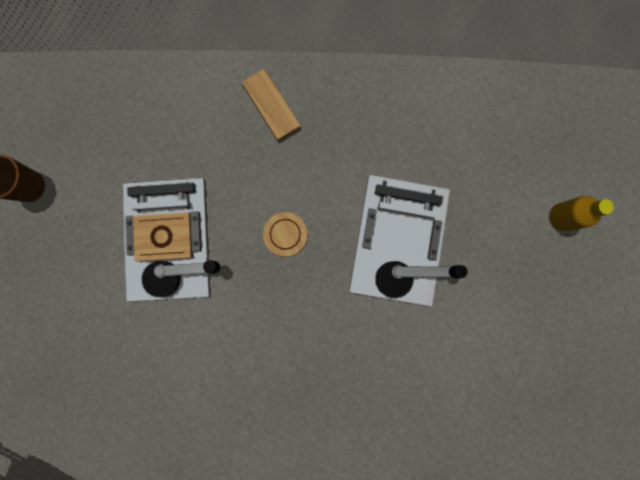

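View pics/side0.png

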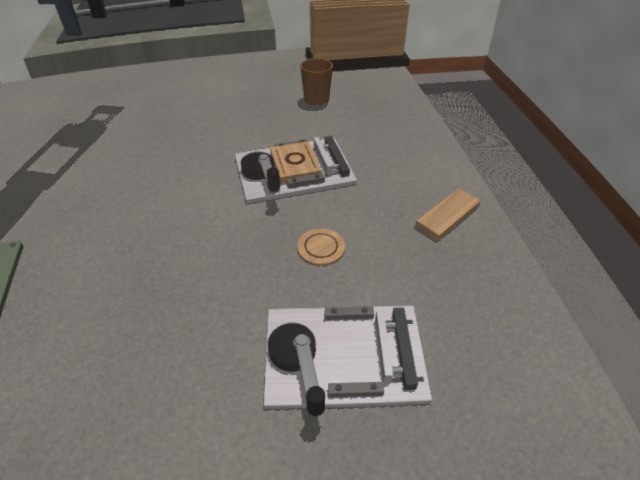

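The left fixture, at y>0, holds the panel. In the top view its knob is near (212,267) and its pivot near (159,271). The right fixture is empty. I'll crop in closer to measure.

```bash
python3 - <<'E'
from h import *
a=cv2.imread('pics/top0.png')[165:315,105:245]; a=cv2.resize(a,None,fx=4,fy=4,interpolation=cv2.INTER_CUBIC)
b=cv2.imread('pics/side0.png')[120:230,220:370]; b=cv2.resize(b,None,fx=5,fy=5,interpolation=cv2.INTER_CUBIC)
cv2.imwrite('pics/a.png',a);cv2.imwrite('pics/b.png',b)
E
```

```text
(no output)
```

View pics/a.png

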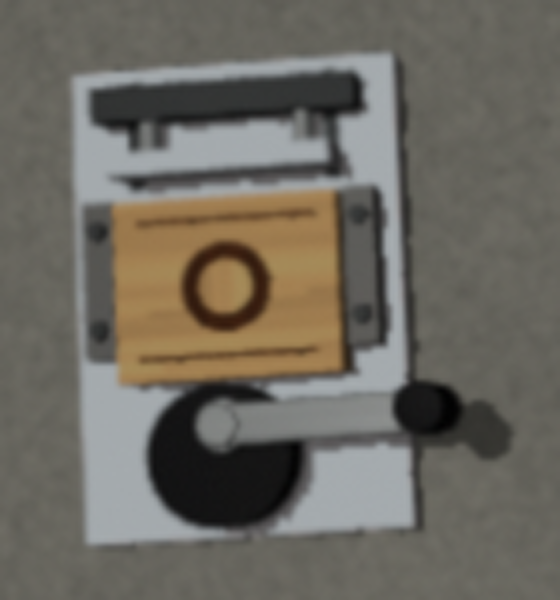

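View pics/b.png

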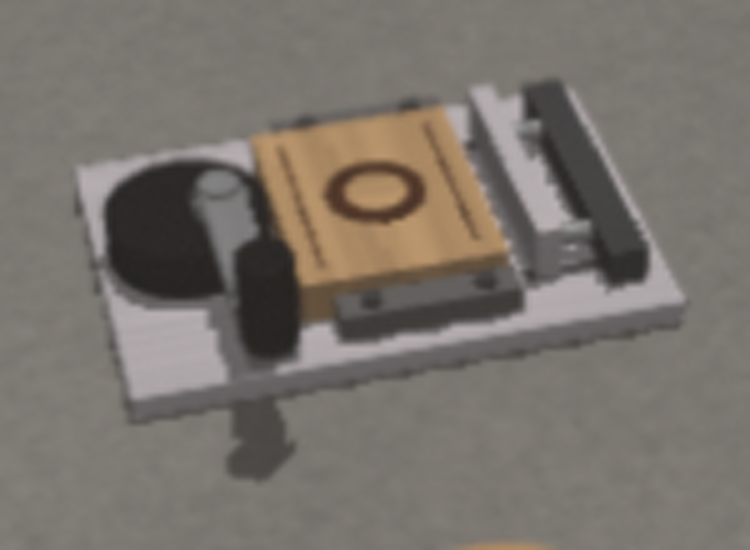

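```bash
python3 - <<'E'
from h import *
s=take('top'); t=take('side')
c=lambda x,y:(105+x/4,165+y/4)
P=world(s,*c(218,424),45); Kn=world(s,*c(420,407),82)
print('pivot',P,'knob',Kn,np.linalg.norm((Kn-P)[:2]))
B=[world(s,*c(*p),12) for p in((85,545),(417,527),(396,52),(72,75))]
for i in range(4): d=(B[(i+1)%4]-B[i])[:2];print('edge',np.linalg.norm(d),d/np.linalg.norm(d))
Q=[world(s,*c(*p),30) for p in((120,385),(347,373),(337,190),(110,203))]
for i in range(4): d=(Q[(i+1)%4]-Q[i])[:2];print('panel',np.linalg.norm(d),d/np.linalg.norm(d))
print('panelc',np.mean(Q,0),'bed c',np.mean(B,0))
print('side pivot',world(t,220+218/5,120+183/5,46),'knob',world(t,220+265/5,120+255/5,82))
d=(Kn-P)[:2];print('lever ang',np.arctan2(d[1],d[0]))
E
```

```text
pivot [548.77977691 209.45810355  45.        ] knob [558.05703643 113.86653227  82.        ] 96.04069993664747
edge 150.22481369761172 [ 0.08565584 -0.99632479]
edge 213.49896726505668 [0.99604477 0.08885278]
edge 149.7737051470824 [-0.08905506  0.9960267 ]
edge 212.98692814614617 [-0.99623041 -0.08674655]
panel 100.92404154212475 [ 0.07993672 -0.99679994]
panel 80.47739366406756 [0.99474243 0.10240846]
panel 101.80718245696508 [-0.07902252  0.99687283]
panel 80.5954759973033 [-0.99356389 -0.11327312]
panelc [608.55193896 213.45392104  30.        ] bed c [605.66259794 213.8366612   12.        ]
side pivot [549.71159699 210.3722669   46.        ] knob [559.82466977 115.44932998  82.        ]
lever ang -1.4740483007322966
```

```bash
cat >> h.py <<'E'
from scipy.spatial.transform import Rotation as R
PIV=np.array([549.3,210.]);
def rel(p,yaw):
    st=get_state();q=st['eef_rot'];r=R.from_quat([q[1],q[2],q[3],q[0]])
    y=r.as_matrix()[:,1];cur=np.arctan2(y[1],y[0])
    c,s=np.cos(yaw),np.sin(yaw);tgt=R.from_matrix(np.array([[-s*-1*-1,c,0],[c,s,0],[0,0,-1]]).T@np.eye(3) if 0 else np.column_stack([[-s,c,0],[c,s,0],[0,0,-1]]))
    return np.round(r.inv().apply(np.array(p)-st['position'])/10,2),np.round(np.degrees((r.inv()*tgt).as_rotvec()),1),np.degrees(cur)
E
sed -i 's/R.from_matrix(np.array(.*if 0 else \(np.column_stack(.*)\))$/R.from_matrix(\1)/' h.py; tail -6 h.py
python3 -c "
from h import *
print(rel([559,115,150],0.1))"
```

```text
PIV=np.array([549.3,210.]);
def rel(p,yaw):
    st=get_state();q=st['eef_rot'];r=R.from_quat([q[1],q[2],q[3],q[0]])
    y=r.as_matrix()[:,1];cur=np.arctan2(y[1],y[0])
    c,s=np.cos(yaw),np.sin(yaw);tgt=R.from_matrix(np.column_stack([[-s,c,0],[c,s,0],[0,0,-1]]))
    return np.round(r.inv().apply(np.array(p)-st['position'])/10,2),np.round(np.degrees((r.inv()*tgt).as_rotvec()),1),np.degrees(cur)
(array([-47.97, -26.54,   6.37]), array([-0.1,  0. , 63.1]), np.float64(68.81299670563416))
```

Request:
play_rows --pt "-48 -26.5 0 0 0 63 6" --pt "-48 -26.5 0 0 0 63 6" --pt "-48 -26.5 0 0 0 63 6" --pt "-48 -26.5 0 0 0 63 6" --pt "-48 -26.5 0 0 0 63 6"

```text
time: 0.82
position: [409.3, 294.8, 214.0]
eef_rot: [0.0, 0.61, 0.792, 0.0]
wrist_force: [0.1, 1.2, 0.6]
finger_gap: 0.66
grasp_force: 0.0
```

```bash
python3 -c "
from h import *
print(rel([559,115,130],0.1),get_state()['q'])"
```

```text
(array([-21.2 ,   9.89,   8.4 ]), array([ 0., -0.,  9.]), np.float64(14.75448628860942)) [6.01311445e-01 2.08298272e-01 1.72034179e+00 1.27095052e-04
 1.21249117e+00 3.43752484e-01]
```

Request:
play_rows --pt "-21.2 9.9 0 0 0 9 6" --pt "-21.2 9.9 0 0 0 9 6" --pt "-21.2 9.9 0 0 0 9 6" --pt "-21.2 9.9 8.4 0 0 9 6" --pt "-21.2 9.9 8.4 0 0 9 6"

```text
time: 1.45
position: [558.9, 115.6, 127.4]
eef_rot: [-0.001, 0.669, 0.743, -0.001]
wrist_force: [0.9, 0.0, -0.6]
finger_gap: 0.656
grasp_force: 0.0
```

```bash
python3 - <<'E'
from h import *
s=take('top');t=take('side');st=get_state()
print(rel([559,115,50],0.1),st['q'],st['position'],pix(s,st['position']),pix(t,st['position']))
a=s['img'][150:330,100:280];b=t['img'][100:250,200:380]
im=np.hstack([cv2.resize(a,(400,400)),cv2.resize(b,(400,333)).copy() if 0 else cv2.resize(b,(400,400))])[:,:,::-1]
cv2.imwrite('pics/c.png',im)
E
```

```text
(array([-0.08,  0.2 ,  7.62]), array([-0.4,  0. ,  0.2]), np.float64(5.964262247314358)) [ 1.84580150e-01  3.83295400e-01  1.70239920e+00 -2.55236087e-04
  1.06368514e+00  8.06056765e-02] [557.46396612 115.70402523 126.22280626] (np.float64(201.95261975017144), np.float64(266.55544314957785)) (np.float64(269.77318651857394), np.float64(149.62090326076648))
```

View pics/c.png

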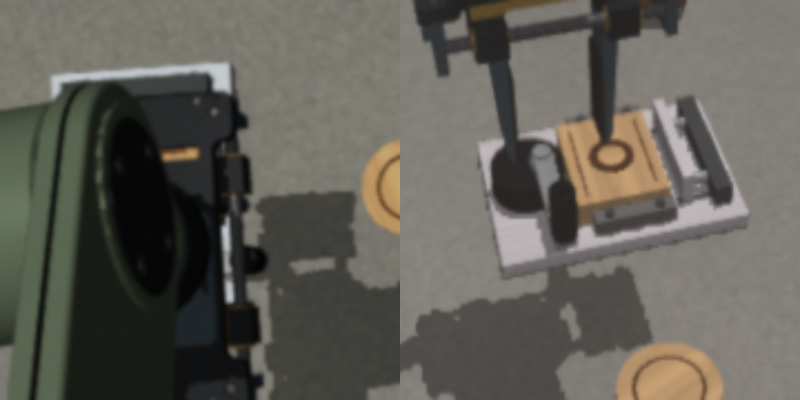

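The fingers straddle the knob along x. In the side view the fingertips are at either side of the knob, at about (565,210) in the crop. I'll go down now and then grip.

Request:
play_rows --pt "0 0.1 4 0 0 0 6" --pt "0 0.1 7.6 0 0 0 6" --pt "0 0.1 7.6 0 0 0 6" --pt "0 0.1 7.6 0 0 0 4" --squeeze 12

```text
time: 2.05
position: [561.4, 118.5, 56.0]
eef_rot: [0.001, 0.668, 0.744, 0.001]
wrist_force: [0.5, 1.2, -0.6]
finger_gap: 0.576
grasp_force: 0.0
```

Request:
play_rows --pt "0 0 0 0 0 0 1.5" --pt "0 0 0 0 0 0 1.5" --pt "0 0 0 0 0 0 1.5" --pt "0 0 0 0 0 0 1.5" --pt "0 0 0 0 0 0 1.5"

```text
time: 2.68
position: [559.8, 117.6, 54.4]
eef_rot: [-0.0, 0.669, 0.744, -0.0]
wrist_force: [-3.1, -0.6, 5.7]
finger_gap: 0.237
grasp_force: 12.0
```

```bash
python3 - <<'E'
from h import *
s=take('top');t=take('side','s1.png');st=get_state()
print(st['position'],st['wrist_force'],st['finger_gap']*91.2,st['grasp_force'])
p=st['position'][:2]-PIV;print(np.linalg.norm(p),np.arctan2(p[1],p[0]))
b0=cv2.imread('pics/side0.png')[:,:,::-1].astype(float);print(np.abs(b0-t['img'])[130:190,310:360].mean(), )
print('bar front/block px: pred', [pix(t,PIV.tolist()+[30])])
E
```

```text
[559.73362873 117.56775067  54.40676884] [-3.47777366 -0.64561906  5.51717878] 22.11011008790852 12.000746726989746
93.0192524376842 -1.4583934496035817
15.763666666666667
bar front/block px: pred [(np.float64(264.07002898065605), np.float64(163.5189731164666))]
```

Request:
play_rows --pt "0.05 -0.98 0 0 0 6 1.5" --pt "0.2 -1.94 0 0 0 12 1.5" --pt "0.46 -2.89 0 0 0 18 1.5" --pt "0.81 -3.8 0 0 0 24 1.5" --pt "1.25 -4.68 0 0 0 30 1.5" --squeeze 20

```text
time: 3.4
position: [513.1, 124.5, 54.5]
eef_rot: [0.001, 0.839, 0.544, 0.001]
wrist_force: [1.4, -3.7, 2.7]
finger_gap: 0.232
grasp_force: 20.0
```

```bash
cat >> h.py <<'E'
def report(fn=None):
    t=take('side',fn);st=get_state();p=st['position'][:2]-PIV
    print(st['time'],st['position'],st['wrist_force'],'r,th',np.linalg.norm(p),np.arctan2(p[1],p[0]),rel(st['position'],0.1)[2],st['q'][5])
    return t
E
python3 - <<'E'
from h import *
t=report('s2.png')
ims=[cv2.imread('pics/'+f)[125:205,230:365] for f in('side0.png','s2.png')]
cv2.imwrite('pics/d.png',np.vstack([cv2.resize(i,None,fx=3.7,fy=3.7,interpolation=cv2.INTER_CUBIC) for i in ims]))
E
```

```text
3.45 [511.97693764 124.94250037  54.46260754] [-1.60562131 -2.46998632  4.71744213] r,th 92.88589358411731 -1.9842957339423224 -24.172195483257795 0.6406744735881713
```

View pics/d.png

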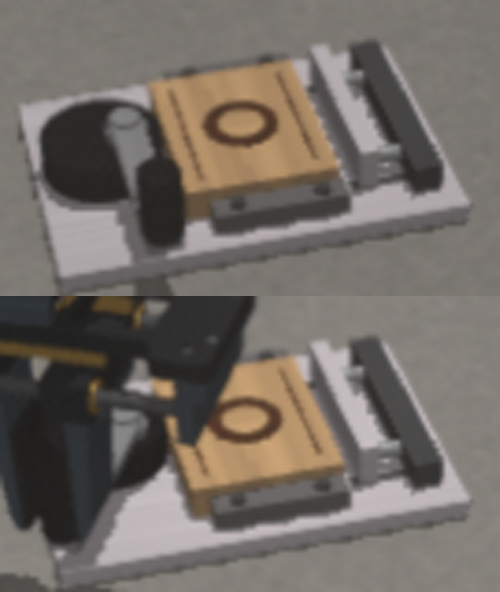

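```bash
cat >> h.py <<'E'
AX=np.array([.9962,.0875]);AY=np.array([-.0875,.9962])
def strip(t,img,z,x0=55,x1=160,w=(-35,35),st=.25):
    xs=np.arange(x0,x1,st);ys=np.arange(w[0],w[1],1.)
    m=np.array([[pix(t,[*(PIV+AX*x+AY*y),z]) for x in xs] for y in ys],np.float32)
    return xs,cv2.remap(img.astype(np.float32),m[...,0],m[...,1],cv2.INTER_CUBIC)
def shift(t,z,lo,hi,w=(-35,35)):
    "mm shift along AX of features between lo and hi (pivot frame) since side0"
    i0=cv2.imread('pics/side0.png')[:,:,::-1]
    xs,A=strip(t,i0,z,lo-25,hi+25,w);_,B=strip(t,t['img'],z,lo-25,hi+25,w)
    n=int(25/.25);T=A[:,n:-n]
    r=cv2.matchTemplate(B,T,cv2.TM_CCOEFF_NORMED)[0];k=int(r.argmax())
    if 0<k<len(r)-1: a,b,c=r[k-1:k+2];k+= .5*(a-c)/(a-2*b+c)
    return round((k-n)*.25,2),round(float(r.max()),3)
def measure(t):
    print('panel',shift(t,30,75,98,(-30,20)),'bar',shift(t,36,SB[0],SB[1]),'block',shift(t,28,SK[0],SK[1]))
SB=(105,118);SK=(130,145)
E
python3 - <<'E'
from h import *
t=report()
i0=cv2.imread('pics/side0.png')[:,:,::-1]
for z in(36,28,30):
  xs,A=strip(t,i0,z,85,165,(-30,30),.25); g=A.mean(2).mean(0)
  print(z,[(x,int(v)) for x,v in zip(xs[::8],g[::8])])
measure(t)
E
```

```text
3.5 [511.98400176 124.95279301  54.44616784] [-2.14416886 -2.93349576  5.5097195 ] r,th 92.87362995696458 -1.984270613639144 -23.875456565352575 0.6348260710622325
36 [(np.float64(85.0), 135), (np.float64(87.0), 120), (np.float64(89.0), 97), (np.float64(91.0), 116), (np.float64(93.0), 132), (np.float64(95.0), 137), (np.float64(97.0), 142), (np.float64(99.0), 145), (np.float64(101.0), 127), (np.float64(103.0), 108), (np.float64(105.0), 90), (np.float64(107.0), 79), (np.float64(109.0), 76), (np.float64(111.0), 96), (np.float64(113.0), 148), (np.float64(115.0), 173), (np.float64(117.0), 176), (np.float64(119.0), 176), (np.float64(121.0), 171), (np.float64(123.0), 158), (np.float64(125.0), 144), (np.float64(127.0), 119), (np.float64(129.0), 87), (np.float64(131.0), 63), (np.float64(133.0), 54), (np.float64(135.0), 59), (np.float64(137.0), 68), (np.float64(139.0), 68), (np.float64(141.0), 68), (np.float64(143.0), 68), (np.float64(145.0), 68), (np.float64(147.0), 69), (np.float64(149.0), 89), (np.float64(151.0), 144), (np.float64(153.0), 152), (np.float64(155.0), 126), (np.float64(157.0), 
[... 1515 characters left out ...]
.float64(117.0), 171), (np.float64(119.0), 176), (np.float64(121.0), 176), (np.float64(123.0), 173), (np.float64(125.0), 162), (np.float64(127.0), 149), (np.float64(129.0), 124), (np.float64(131.0), 91), (np.float64(133.0), 62), (np.float64(135.0), 49), (np.float64(137.0), 54), (np.float64(139.0), 66), (np.float64(141.0), 68), (np.float64(143.0), 68), (np.float64(145.0), 68), (np.float64(147.0), 68), (np.float64(149.0), 68), (np.float64(151.0), 77), (np.float64(153.0), 123), (np.float64(155.0), 159), (np.float64(157.0), 134), (np.float64(159.0), 120), (np.float64(161.0), 118), (np.float64(163.0), 118)]
panel (np.float32(2.18), 0.974) bar (np.float32(0.01), 1.0) block (np.float32(-0.01), 1.0)
```

Request:
play_rows --pt "0.07 -1.13 0 0 0 7 1.5" --pt "0.28 -2.25 0 0 0 14 1.5" --pt "0.62 -3.33 0 0 0 21 1.5" --pt "1.09 -4.37 0 0 0 28 1.5" --pt "1.68 -5.33 0 0 0 35 1.5"

```text
time: 4.12
position: [470.1, 161.2, 54.4]
eef_rot: [0.001, 0.964, 0.267, -0.0]
wrist_force: [-1.3, -4.4, 7.4]
finger_gap: 0.233
grasp_force: 20.0
```

```bash
python3 -c "
from h import *
t=report();measure(t);t=report();measure(t)"
```

```text
4.175 [469.50827464 162.18980543  54.41169559] [-3.00241137 -2.23586351  8.47812171] r,th 93.01899882180916 -2.601770884947666 -59.15136125569989 1.3427317432969819
panel (np.float32(9.65), 0.971) bar (np.float32(1.3), 0.901) block (np.float32(-0.01), 1.0)
4.225 [469.50236966 162.2053276   54.4022393 ] [-3.47807602 -1.87439424  8.4712444 ] r,th 93.01608741618796 -2.6019466608520343 -58.869179846126336 1.3366638187518651
panel (np.float32(9.78), 0.967) bar (np.float32(1.33), 0.894) block (np.float32(-0.01), 1.0)
```

```bash
python3 - <<'E'
from h import *
t=take('side','s3.png')
for w in((110,118),(112,120),(114,128),(118,128)): print(w,shift(t,36,*w),shift(t,36,*w,(-45,-20)),shift(t,36,*w,(20,45)))
i0=cv2.imread('pics/side0.png')[:,:,::-1]
for im in(i0,t['img']):
  xs,A=strip(t,im,36,95,135,(-30,30),1);print(A.mean(2).mean(0).astype(int).tolist())
ims=[cv2.imread('pics/'+f)[130:190,300:365] for f in('side0.png','s3.png')]
cv2.imwrite('pics/e.png',np.hstack([cv2.resize(i,None,fx=6,fy=6,interpolation=cv2.INTER_CUBIC) for i in ims]))
E
```

```text
(110, 118) (np.float32(0.2), 0.998) (np.float32(0.17), 0.998) (np.float32(0.14), 0.997)
(112, 120) (np.float32(0.0), 0.999) (np.float32(-0.0), 1.0) (np.float32(0.0), 0.999)
(114, 128) (np.float32(0.01), 1.0) (np.float32(0.04), 1.0) (np.float32(0.01), 0.999)
(118, 128) (np.float32(0.01), 1.0) (np.float32(0.02), 1.0) (np.float32(-0.02), 0.999)
[137, 139, 142, 146, 145, 138, 127, 117, 108, 99, 90, 83, 79, 76, 76, 81, 96, 122, 148, 165, 173, 175, 176, 176, 176, 175, 171, 165, 158, 151, 144, 133, 119, 103, 87, 73, 63, 57, 54, 55]
[144, 137, 122, 107, 105, 116, 130, 139, 143, 146, 147, 147, 141, 127, 109, 99, 106, 130, 158, 176, 185, 187, 188, 188, 188, 187, 183, 177, 169, 162, 154, 143, 128, 111, 93, 78, 68, 62, 59, 59]
```

View pics/e.png

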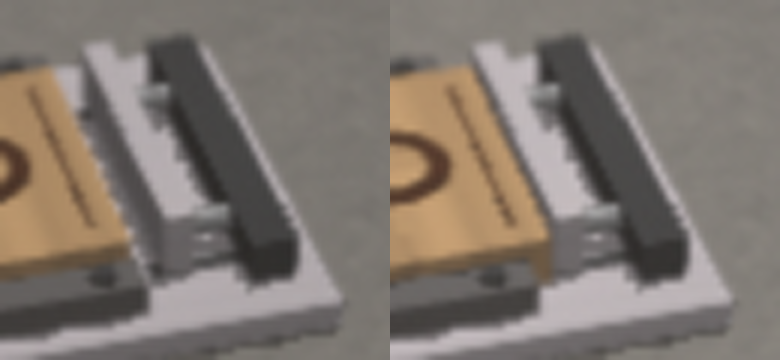

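The bar is still free, with a shift of 0.0 mm. The panel's far edge is almost touching it. I'll go on in small steps.

Request:
play_rows --pt "0.01 -0.49 0 0 0 3 1.5" --pt "0.05 -0.97 0 0 0 6 1.5" --pt "0.11 -1.45 0 0 0 9 1.5" --pt "0.2 -1.93 0 0 0 12 1.5" --pt "0.2 -1.93 0 0 0 12 1.5"

```text
time: 4.9
position: [461.5, 179.1, 54.4]
eef_rot: [0.0, 0.986, 0.167, -0.001]
wrist_force: [-3.6, -2.9, 7.3]
finger_gap: 0.233
grasp_force: 20.0
```

```bash
cat >> h.py <<'E'
def bar(t):
    print('panel',shift(t,30,75,95,(-30,20)),[shift(t,36,*w) for w in((112,120),(114,128),(118,126))],[shift(t,36,114,128,w) for w in((-45,-20),(20,45))])
E
python3 -c "
from h import *
t=report();bar(t)"
```

```text
4.95 [461.4895846  179.13490079  54.38719023] [-3.08183679 -2.84979624  8.80344348] r,th 93.07697568275789 -2.8035848104072816 -70.78531158942639 1.5829457528718345
panel (np.float32(12.58), 0.968) [(np.float32(0.96), 0.955), (np.float32(0.58), 0.959), (np.float32(0.19), 0.959)] [(np.float32(0.49), 0.98), (np.float32(0.55), 0.954)]
```

```bash
python3 - <<'E'
from h import *
t=take('side','s4.png')
for w in((-30,-10),(-10,10),(10,30)):
 for f in('side0.png','s3.png','s4.png'):
  im=cv2.imread('pics/'+f)[:,:,::-1]
  xs,A=strip(t,im,36,106,136,w,1);m=A.mean(0);print(w,f,m.mean(1).astype(int).tolist())
  print('    b-r',(m[:,2]-m[:,0]).astype(int).tolist())
E
```

```text
(-30, -10) side0.png [80, 77, 76, 76, 79, 94, 121, 150, 167, 174, 176, 176, 176, 176, 176, 176, 177, 177, 173, 161, 143, 122, 102, 80, 61, 49, 43, 43, 47, 56]
    b-r [-3, -3, -3, -3, -3, -3, -4, -4, -4, -4, -4, -4, -5, -5, -5, -5, -5, -5, -5, -4, -4, -3, -3, -3, -3, -4, -4, -4, -3, -2]
(-30, -10) s3.png [149, 144, 130, 111, 98, 104, 130, 160, 179, 186, 188, 188, 188, 188, 188, 189, 189, 189, 185, 173, 153, 131, 109, 86, 66, 53, 48, 47, 52, 61]
    b-r [-77, -73, -59, -39, -20, -8, -4, -4, -5, -5, -5, -5, -5, -5, -5, -5, -5, -5, -5, -5, -4, -4, -4, -3, -4, -4, -4, -4, -3, -2]
(-30, -10) s4.png [142, 145, 146, 142, 128, 112, 109, 124, 148, 170, 181, 185, 186, 186, 186, 186, 186, 187, 183, 170, 151, 130, 108, 85, 65, 53, 47, 46, 50, 60]
    b-r [-73, -75, -76, -73, -63, -43, -23, -9, -4, -4, -4, -5, -5, -5, -5, -5, -5, -5, -5, -4, -4, -4, -3, -3, -4, -4, -4, -4, -3, -2]
(-10, 10) side0.png [80, 77, 76, 77, 83, 99, 124, 149, 165, 172, 175, 175, 176, 176, 174, 169, 160, 150, 143, 140, 133, 120, 101, 80, 61, 49, 44, 44, 49, 57]
    b-r [-4, -3, -3, -3, -3, -3, -3, -3, -3, -4, -4, -4, -4, 
[... 840 characters left out ...]
, -4, -4, -4, -4, -5, -5, -5, -5, -5, -5, -5, -5, -4, -3, -2, -2, -2, -2, -2, -2, -2, -2, -2, -2, -2, -2]
(10, 30) s3.png [146, 140, 127, 110, 100, 106, 128, 155, 174, 183, 187, 187, 187, 187, 186, 181, 169, 157, 147, 140, 133, 124, 115, 108, 103, 98, 91, 82, 73, 70]
    b-r [-75, -69, -55, -38, -21, -9, -4, -4, -5, -5, -5, -5, -5, -5, -5, -5, -4, -3, -3, -3, -3, -2, -2, -2, -2, -2, -2, -2, -2, -2]
(10, 30) s4.png [142, 144, 144, 138, 123, 109, 108, 126, 152, 172, 182, 184, 185, 185, 185, 184, 179, 170, 159, 148, 135, 124, 114, 107, 102, 97, 90, 80, 72, 69]
    b-r [-73, -74, -74, -70, -58, -41, -22, -10, -4, -4, -5, -5, -5, -6, -5, -5, -5, -4, -4, -3, -2, -2, -2, -2, -2, -2, -2, -2, -2, -2]
```

The bar is now pressed back about 1.3 mm, going by its front and back edges. It needs about 3.7 mm more.

Request:
play_rows --pt "0.02 -0.65 0 0 0 4 1.5" --pt "0.09 -1.29 0 0 0 8 1.5" --pt "0.17 -1.77 0 0 0 11 1.5" --pt "0.17 -1.77 0 0 0 11 1.5"

```text
time: 5.5
position: [457.1, 196.3, 54.4]
eef_rot: [0.001, 0.997, 0.072, -0.001]
wrist_force: [-3.7, -4.1, 9.6]
finger_gap: 0.232
grasp_force: 20.0
```

```bash
cat >> h.py <<'E'
def edge(p,xs,lv,rise,a,b):
    for i in range(len(xs)-1):
        if a<=xs[i]<=b and ((p[i]<lv<=p[i+1]) if rise else (p[i]>=lv>p[i+1])): return xs[i]+(lv-p[i])/(p[i+1]-p[i])
    return np.nan
def bar2(t,imgs):
    out=[]
    for im in imgs:
        o=[]
        for w in((-30,-10),(-10,10),(10,30)):
            xs,A=strip(t,im,36,108,136,w,.5);p=A.mean(2).mean(0);mx=p.max()
            o+=[edge(p,xs,.8*mx,1,110,122),edge(p,xs,.92*mx,0,119,132)]
        out.append(o)
    print(np.round(np.array(out)-out[0],2))
def allm(fn):
    t=report(fn);bar(t);bar2(t,[cv2.imread('pics/'+f)[:,:,::-1] for f in('s3.png','s4.png',fn)])
E
python3 -c "
from h import *
allm('s5.png')"
```

```text
5.55 [457.11755784 196.27664286  54.35890004] [-4.2927836  -4.07176699  8.38576011] r,th 93.19835391846804 -2.993806357277766 -81.77241832565164 1.8102972188001267
panel (np.float32(15.14), 0.964) [(np.float32(3.77), 0.979), (np.float32(2.56), 0.795), (np.float32(1.55), 0.666)] [(np.float32(2.11), 0.892), (np.float32(2.31), 0.66)]
[[0.   0.   0.   0.   0.   0.  ]
 [1.17 0.02 1.5  1.43 1.07 0.98]
 [3.76 0.3  4.1  3.25 3.59 3.71]]
```

Request:
play_rows --pt "0.01 -0.41 0 0 0 2.5 1.5" --pt "0.03 -0.81 0 0 0 5 1.5" --pt "0.03 -0.81 0 0 0 5 1.5"

```text
time: 5.92
position: [456.2, 204.1, 54.4]
eef_rot: [0.001, 1.0, 0.028, -0.001]
wrist_force: [-3.2, -4.7, 9.0]
finger_gap: 0.236
grasp_force: 20.0
```

```bash
python3 -c "
from h import *
allm('s6.png')"
```

```text
5.975 [456.24450507 204.1101489   54.3784147 ] [-4.192342   -3.90858197  9.49427248] r,th 93.24170463482851 -3.0783830086983492 -86.76171053162174 1.9129875406447454
panel (np.float32(16.23), 0.971) [(np.float32(4.63), 0.966), (np.float32(3.56), 0.75), (np.float32(2.49), 0.593)] [(np.float32(-22.48), 0.898), (np.float32(-22.21), 0.547)]
[[0.   0.   0.   0.   0.   0.  ]
 [1.17 0.02 1.5  1.43 1.07 0.98]
 [4.92 1.22 5.37 3.88 4.72 4.1 ]]
```

The bar is pressed back about 5.0 mm. Now I'll let go, lift straight up and check.

Request:
play_rows --pt "0 0 0 0 0 0 5" --pt "0 0 0 0 0 0 5" --pt "0 0 0 0 0 0 5" --pt "0 0 0 0 0 0 5"

```text
time: 6.48
position: [457.1, 205.0, 53.8]
eef_rot: [-0.0, 1.0, 0.027, -0.0]
wrist_force: [0.0, -0.5, 0.6]
finger_gap: 0.546
grasp_force: 0.0
```

Request:
play_rows --pt "0 0 -3 0 0 0 5" --pt "0 0 -8 0 0 0 5" --pt "0 0 -13 0 0 0 5" --pt "0 0 -16 0 0 0 5" --pt "0 0 -16 0 0 0 5"

```text
time: 7.1
position: [458.4, 205.6, 216.2]
eef_rot: [-0.001, 1.0, 0.027, 0.003]
wrist_force: [-0.2, -0.2, -0.4]
finger_gap: 0.55
grasp_force: 0.0
```

Request:
play_rows --pt "5 0 0 0 0 0 5" --pt "-5 0 0 0 0 0 5" --pt "-10 0 0 0 0 0 5" --pt "-15 0 0 0 0 0 5" --pt "-15 0 0 0 0 0 5"

```text
time: 7.72
position: [303.1, 195.5, 212.1]
eef_rot: [0.001, 1.0, 0.028, -0.002]
wrist_force: [0.8, 0.1, 0.9]
finger_gap: 0.553
grasp_force: 0.0
```

```bash
python3 -c "
from h import *
allm('s7.png')
im=cv2.imread('pics/s7.png')[110:230,210:370];cv2.imwrite('pics/f.png',cv2.resize(im,None,fx=4.5,fy=4.5,interpolation=cv2.INTER_CUBIC))"
```

```text
7.775 [303.70524601 195.88350998 212.64264799] [-1.50862034 -0.87347847  0.01884964] r,th 246.00011885777826 -3.0841770351426563 -86.81459653506185 2.0555472750318473
panel (np.float32(16.25), 0.971) [(np.float32(4.62), 0.965), (np.float32(3.55), 0.75), (np.float32(2.47), 0.593)] [(np.float32(-22.36), 0.902), (np.float32(-22.23), 0.548)]
[[0.   0.   0.   0.   0.   0.  ]
 [1.17 0.02 1.5  1.43 1.07 0.98]
 [4.91 1.24 5.38 3.88 4.73 4.1 ]]
```

View pics/f.png

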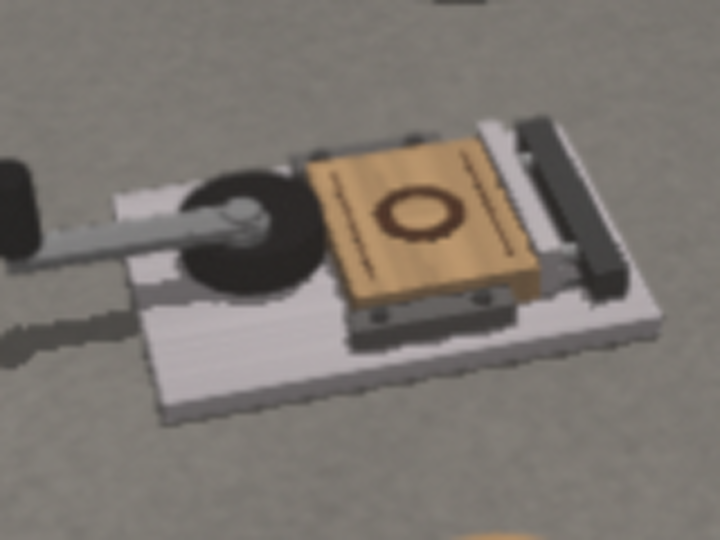

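The lever stays put pointing toward the robot. The panel presses the bar, and the measurements are the same as before release. The gripper is clear of everything.

```bash
python3 -c "
from workcell import sign_off
print(sign_off())"
```

```text
the job is handed in; nothing more can be done
None
```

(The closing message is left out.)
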